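# Lock the cover in the assembly fixture with the key that fits

### The job

Lock the white cover into the assembly fixture: pick from the stand the one T-handle square key that fits the clamp's socket, push it fully home in the socket, and with it turn the clamp clockwise as far as it goes, so that it presses the cover against the stops. Leave the key standing in the socket. Leave the other keys in the stand and do not disturb anything else on the bench.

Things in the scene. Friction and masses are not known exactly. Their poses are not given: they have to be found in the camera images.
- key14: T-handle square key, upright in a hole of the stand (any of the four): square steel blade 14 mm across flats, 86 mm long, lower edge chamfered 2.5 mm, under a black flat-sided cross handle 100 x 18 x 26 mm high; about 190 g. Origin: middle of the handle's underside, on the blade's axis, on the stand's top. x: along the handle (roughly the stand's x); z: up. Flats face +-x and +-y.
- key14_tip (a point): Centre of the lower end of key14's blade, 86 mm below the origin of key14; axes as key14.
- key8: T-handle square key, upright in a hole of the stand (any of the four): square steel blade 8 mm across flats, 70 mm long, lower edge chamfered 2.5 mm, under a black flat-sided cross handle 70 x 18 x 26 mm high; about 60 g. Origin: middle of the handle's underside, on the blade's axis, on the stand's top. x: along the handle (roughly the stand's x); z: up. Flats face +-x and +-y.
- key10: T-handle square key, upright in a hole of the stand (any of the four): square steel blade 10 mm across flats, 78 mm long, lower edge chamfered 2.5 mm, under a black flat-sided cross handle 85 x 18 x 26 mm high; about 100 g. Origin: middle of the handle's underside, on the blade's axis, on the stand's top. x: along the handle (roughly the stand's x); z: up. Flats face +-x and +-y.
- key17: T-handle square key, upright in a hole of the stand (any of the four): square steel blade 17 mm across flats, 94 mm long, lower edge chamfered 2.5 mm, under a black flat-sided cross handle 115 x 18 x 26 mm high; about 290 g. Origin: middle of the handle's underside, on the blade's axis, on the stand's top. x: along the handle (roughly the stand's x); z: up. Flats face +-x and +-y.
- stand: Grey sheet-steel key stand, fixed to the bench: top plate 70 (x) x 336 (y) mm, its upper face 106 mm above the bench, with four 28 mm holes in a row along y, 84 mm apart (y = -126, -42, 42, 126 mm); below it is open at front and back. Origin: centre of the foot, on the bench.
- fixture: Assembly fixture, fixed to the bench: aluminium base plate 290 (x) x 190 (y) x 16 mm with two steel stop blocks (36 mm high above the plate) at the far (+x) end, a low steel rail on either side of the cover, and the eccentric clamp at the near end, its pivot at x = -95 mm, y = 0. Origin: centre of the plate's underside; x: from clamp to stops, z: up.
- clamp (a joint): Eccentric clamp: dark steel disc 52 mm across, 22 thick, on an upright pivot 10 mm off its centre, with a bright round head 36 mm across on the pivot. Angle in rad: 0 = open, grows as it is turned clockwise seen from above, stops at 1.20 = locked. Starts at 0 to 0.25. Friction alone (0.15 N m) keeps it where it is left; no spring.
- socket (a point): Middle of the mouth of the square socket in the clamp's head, 62 mm above the bench, opening upward: 15.8 mm across flats, 22 mm deep, mouth chamfered 3 mm. It lies on the pivot and turns with the clamp. z: up; flats face +-x and +-y: a key that fits enters at this yaw or any multiple of 90 degrees from it, with 8 degrees of play either way before it drives.
- cover: White plastic half shell, 130 x 110 x 44 mm, open side up with screw bosses inside, about 220 g, lying loose on the fixture's plate between the rails, 3 to 5.5 mm short of the stops; the clamp pushes it the rest of the way. Origin: centre of its underside.
- cover_far (a point): Middle of the cover's far (+x) face, 18 mm above its underside.
- stop_face (a point): Middle between the near faces of the two stop blocks, 34 mm above the bench; x: as the fixture's, from clamp to stops. The cover is home when cover_far is at x = 0 here.
- drill: Cordless drill standing on its battery, 196 mm high, bystander, 1.3 kg. Origin: underside of the battery, below the body's middle.
- tape: Roll of brown tape lying flat, 104 mm across, 25 mm high, bystander. Origin: centre of its underside.
- grease: Grey jar with a black lid, 60 mm across, 75 mm high, bystander. Origin: centre of its underside.
- screwdriver: Screwdriver lying on the bench, 190 mm long, bystander.
- wrench: Steel open-ended spanner lying on the bench, 170 mm long, bystander.
- spare_cover: Second white half shell like the cover, lying on the bench, bystander. Origin: centre of its underside.
- binblue: Open blue plastic bin, 200 x 130 x 75 mm, on the bench, bystander. Origin: centre of its underside.
Not all that is in view belongs to the job. Leave any green or pink look-alike of the key14 alone. Leave any brown look-alike of the cover alone.

How it is judged:
By the outcome, as a careful person would: the job done as asked, in the order asked, and still so for the second after the job is handed in, with the robot touching nothing.
It also fails if it takes over 42 s, if anything falls off the work surface, if the arm or the gripper's body presses on something with over 40 N, if the wrist force passes 120 N, or if a joint passes its speed limit or range.

### The arm

A 6-joint arm with a two-finger parallel gripper is mounted at the origin on the work surface. World frame = base frame: x ahead of the robot, y to its left, z up, the work surface at z = 0. Lengths are in m, angles in rad, forces in N, time in s.
With the tool pointing down it reaches from about 0.35 to 0.775 m from the base axis. Payload 5.5 kg.
Tool frame: the origin (TCP) lies at the very end of the fingers, on their centre line; the grasp point (between the pads) lies 19 mm behind it; z points along the fingers, y is the line along which they close (so a half turn about z gives the same grasp; the last joint's range is limited). The gripper opens to 85 mm and grips with 20 to 120 N. Pads are 22 mm wide; open, the fingers measure 114 mm over their backs; the gripper's body (76 mm by 85 mm) begins 54 mm behind the grasp point. The pads swing forward as they close: fully open they stand 13 mm farther back than shut.
Start: joints at [1.143, 0.313, 0.046, 1.304, 0, 1.431], TCP at [0.163, 0.551, 0.231] pointing down, gripper open.
Joint ranges: [-2.76, 2.76], [-0.86, 1.69], [-1.03, 1.26], [-2.2, 2.34], [-1.47, 1.5], [-3.14, 3.14]. Speed limits (rad/s): [2.57, 2.57, 3.14, 3.14, 3.14, 3.14].

### API

Orientations are given as a unit quaternion [w, x, y, z].
In Python, from workcell import env, cams, ticket, spotter gives the robot as it stands.
- The arm moves only by the tool jog_arm, never from a script. Its argument "increments" is a list that holds one entry, the list of rows, each a list of 7 numbers: the shift along the tool's x, y, z in units of 0.25 m (1.0 is 0.25 m), then the turn, a rotation vector about the tool's x, y, z in units of 180 degrees (1.0 is 180 degrees), then the closure in counts, from 0 (fully open) to 255 (shut). A call has 1 to 20 rows; each row shifts and turns the commanded pose from where the row before left it, along the tool's axes as they then stand; what a row does not reach is not made up. A row lasts 1/10 s, in which the tool goes at most 50 mm and 8.59 degrees, less where a joint would pass 70% of its speed; a pose out of reach is approached as far as the arm can. A call with a number of a shift or a turn outside -1 to 1 is refused whole. A call with a gripper value outside its range is refused whole. The fingers move at their own pace and stop on an object; "force" is the grip in N (left out, the last holds). Time passes only in rows, so rows that do not move let the fingers close. It gives the time, the measured TCP pose, the force, the opening and the grip force at its end, in the units of the state.
- env.get_state(): the state, without advancing time (a new reading comes with each control period).
- cams.read_camera(name): name is "scene" or "top" or "wrist"; returns a dict with "pixels" (384x512x3 uint8, red, green, blue), "fx", "fy", "cx", "cy" (pixels), "xyz" and "attitude" of the camera in the world; the wrist camera has in their place "mount" (4x4, takes a point from camera to tool coordinates, whose origin is the TCP and whose axes are the flange's). Camera axes: x right, y down, z forward; pixel columns grow to the right and rows downward; lengths in m; the calibration is good to about 2 mm. The wrist camera is an equidistant fisheye: a pixel r from the principal point sees the ray r / f radians off the axis. A picture is of the moment at which its call begins: read the wrist's pose just before it. There is no depth.
- ticket.hand_in(): hands the job in; it is judged then, once.
Trained networks look in the newest picture that a camera, given by its name, has taken for a name from the list of things; names that differ only in an ending like _2 or _b are one class to them, and where a whole thing is asked for, a point or a joint stands for the part that bears it (a point fixed in the world has none). Each returns a list of dicts, best first, with "conf" (0 to 1); they miss things now and then, are a little off and sometimes report something else, mostly with a low value. They report only what shows in the picture. A call takes as long as a camera call. They do not tell look-alikes from the thing itself.
- spotter.find_in(target, camera): "uv" ([column, row] in pixels, amid what is visible of it).
- spotter.cut_out(target, camera): "region" (384x512 bool, what is visible of it) and "uv" ([column, row] in pixels, amid what is visible of it).
- spotter.landmark_of(target, camera): "uv" ([column, row] in pixels: a listed point, or the origin of a listed thing).
The state is a dict: "clock": time; "joint_pos": joint angles; "qvel": joint speeds; "tau": joint torques, N m; "tcp_pos": TCP position; "orientation": TCP orientation; "wrist_force": force on the tool from outside, world axes, zero at the start; "ft_torque": the same for the moment, N m; "finger_gap": finger opening in m; "grip_force": force on a finger pad.
Only numpy, scipy, OpenCV 4.12 (cv2) and the standard library are available. Lean on these libraries where they do the work, as an engineer would, in place of code of your own. Each camera call takes 0.05 s, during which the arm holds its last target. There are 200 camera calls.

## Working session

There is one attempt and no reset: what is moved stays moved. The work goes in short steps, Python scripts to look and compute and a tool call to move; the robot and the scene stay as the last step left them, time stands still between calls to the robot, and variables do not carry over. Pictures are saved under pics/ and viewed, at most 10 in all, crops included, and the job is handed in when it is done.

Besides the shell and the picture viewer there is one more tool, called after "Request:" in YAML: its name, and indented under it one key for each argument. jog_arm: Moves the arm, as the interface text tells. Shifts and turns lie within -1 to 1; 1 stands for 0.25 m of shift or 180 degrees of turn. Its arguments: {"type":"object","properties":{"increments":{"type":"array"},"force":{"type":"number"}},"required":["increments"]}

```bash
mkdir -p pics; ls; cat > h.py <<'E'
import numpy as np, cv2
from scipy.spatial.transform import Rotation as R
from workcell import env, cams, ticket, spotter
def quat(q): return R.from_quat([q[1],q[2],q[3],q[0]])
def ray(cam,uv,st=None):
    """origin, direction in world for a pixel"""
    u=np.array([(uv[0]-cam['cx'])/cam['fx'],(uv[1]-cam['cy'])/cam['fy']])
    if 'mount' in cam:
        th=np.hypot(*u); d=np.r_[u/max(th,1e-9)*np.sin(th),np.cos(th)]
        M=np.array(cam['mount']); Rt=quat(st['orientation'])
        return np.array(st['tcp_pos'])+Rt.apply(M[:3,3]), Rt.apply(M[:3,:3]@d)
    a=np.array(cam['attitude'])
    Rc=a if a.shape==(3,3) else quat(a).as_matrix()
    d=Rc@np.r_[u,1]; return np.array(cam['xyz']),d/np.linalg.norm(d)
def at_z(cam,uv,z,st=None):
    o,d=ray(cam,uv,st); return o+d*(z-o[2])/d[2]
def project(cam,p,st=None):
    if 'mount' in cam:
        M=np.array(cam['mount']); q=quat(st['orientation']).inv().apply(np.array(p)-st['tcp_pos'])
        c=M[:3,:3].T@(q-M[:3,3]); th=np.arctan2(np.hypot(c[0],c[1]),c[2]); n=c[:2]/np.hypot(c[0],c[1])*th
    else:
        a=np.array(cam['attitude']); Rc=a if a.shape==(3,3) else quat(a).as_matrix()
        c=Rc.T@(np.array(p)-cam['xyz']); n=c[:2]/c[2]
    return np.array([n[0]*cam['fx']+cam['cx'],n[1]*cam['fy']+cam['cy']])
def snap(name,fn=None):
    st=env.get_state(); c=cams.read_camera(name)
    if fn: cv2.imwrite('pics/'+fn,cv2.cvtColor(np.array(c['pixels']),cv2.COLOR_RGB2BGR))
    return st,c
E
python3 - <<'E'
from h import *
st=env.get_state(); print(st)
for n in ['scene','top','wrist']:
    st,c=snap(n,n+'0.png'); print(n,{k:v for k,v in c.items() if k!='pixels'})
    for t,z in [('key14',.106),('key8',.106),('key10',.106),('key17',.106),('socket',.062),('stand',0),('fixture',0),('cover',.016),('stop_face',.034),('cover_far',.034)]:
        r=spotter.landmark_of(t,n)
        print(t,[(np.round(x['uv'],1).tolist(),round(x['conf'],2),np.round(at_z(c,x['uv'],z,st)[:2],4).tolist()) for x in r[:4]])
E
```

```text
pics
{'clock': 0.0, 'joint_pos': array([1.14340798e+00, 3.13981819e-01, 4.49062843e-02, 1.30360162e+00,
       8.91920942e-06, 1.43121025e+00]), 'qvel': array([-4.05465731e-04,  7.23450666e-04,  6.85340731e-04,  4.42260385e-05,
        6.20570308e-04, -1.63409980e-04]), 'tau': array([-9.67069104e-05, -4.80627465e+01,  2.98532581e+01,  1.93315884e-02,
        5.88906801e-06,  1.00989152e-05]), 'tcp_pos': array([0.16298121, 0.55084786, 0.23038973]), 'orientation': array([-2.67321017e-04,  1.43404948e-01,  9.89663648e-01, -9.01632797e-04]), 'wrist_force': array([0.02250565, 0.39806382, 0.0487757 ]), 'ft_torque': array([ 0.00812735, -0.02071483, -0.00400152]), 'grip_force': 0.0, 'finger_gap': 0.08541220462022041}
scene {'fx': 432.2879222283381, 'fy': 432.2879222283381, 'cx': 253.04269246175173, 'cy': 193.42818065999873, 'xyz': array([1.29003447, 1.07370259, 0.97374948]), 'attitude': array([-0.1551316 ,  0.27486768,  0.83874959, -0.44371283])}
key14 [([286.8, 213.3], 0.82, [0.4852, 0.2112]), ([300.3, 224.0], 0.78, [0.4874, 0.2816]), ([381.6, 218.8], 0.7, [0.2473, 0.4188]), ([311.1, 242.2]
[... 2781 characters left out ...]
2, 'cx': 263.9904426610409, 'cy': 190.62066685041114, 'mount': array([[-1.20925559e-03, -9.58975563e-01, -2.83486167e-01,
         7.22051675e-02],
       [ 9.99999177e-01, -1.28101159e-03,  6.77430441e-05,
         8.32182855e-04],
       [-4.28112988e-04, -2.83485851e-01,  9.58976323e-01,
        -1.43772081e-01],
       [ 0.00000000e+00,  0.00000000e+00,  0.00000000e+00,
         1.00000000e+00]])}
key14 [([69.8, 300.6], 0.85, [0.2445, 0.2533])]
key8 [([69.8, 300.6], 0.85, [0.2445, 0.2533])]
key10 [([69.8, 300.6], 0.85, [0.2445, 0.2533])]
key17 [([69.8, 300.6], 0.85, [0.2445, 0.2533])]
socket [([10.2, 374.2], 0.61, [0.4754, -0.2372])]
stand []
fixture []
cover []
stop_face []
cover_far []
```

```bash
cd pics; python3 - <<'E'
import cv2
t=cv2.imread('top0.png'); s=cv2.imread('scene0.png')
a=cv2.resize(t[120:290,110:390],None,fx=2.8,fy=2.8,interpolation=cv2.INTER_CUBIC)[:,:800]; cv2.imwrite('tc.png',a)
b=cv2.resize(s[110:310,150:410],None,fx=3,fy=3,interpolation=cv2.INTER_CUBIC); cv2.imwrite('sc.png',b)
E
```

```text
(no output)
```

View pics/tc.png

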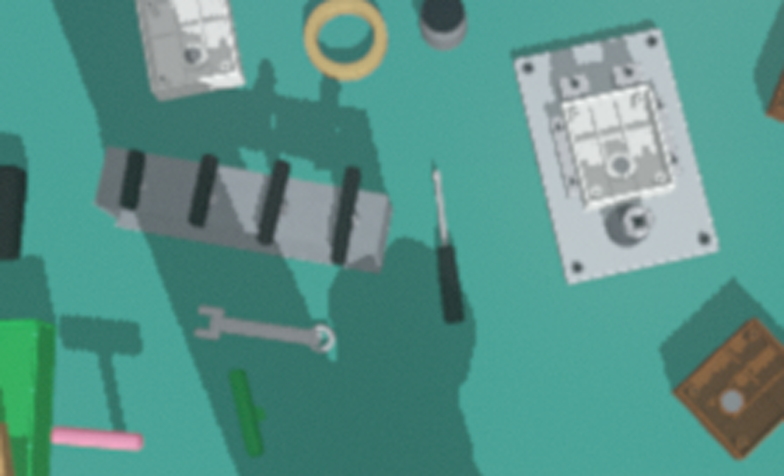

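View pics/sc.png

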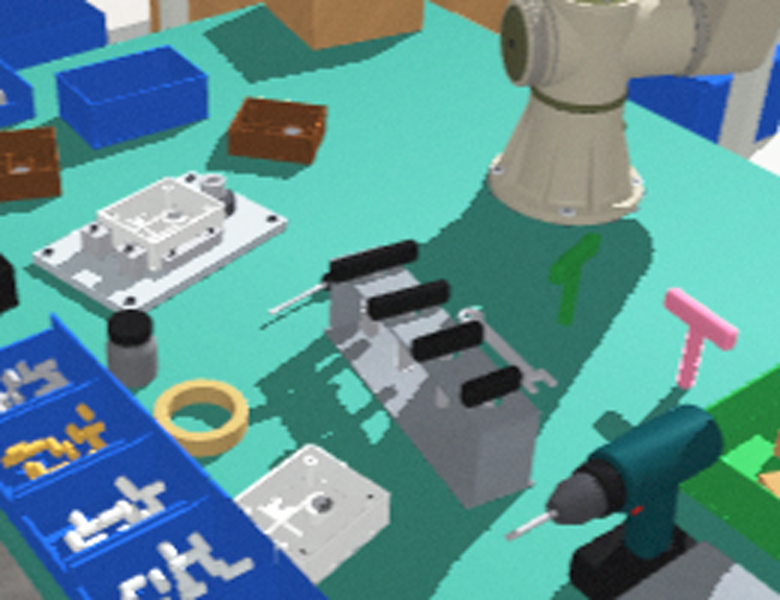

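The four black keys stand in a row in the stand, and their handles get longer from left to right in the top crop. key14 is third, at crop (273,203), which is about (207,192) in the full image. The clamp socket is at crop (637,222). First I'll look at key14 and the socket from close up with the wrist camera.

Request:
jog_arm:
  increments:
    - [[-0.135,-0.0785,0,0,0,0,0],[-0.135,-0.0785,0,0,0,0,0],[-0.135,-0.0785,0,0,0,0,0],[-0.135,-0.0785,0,0,0,0,0],[-0.135,-0.0785,0,0,0,0,0],[-0.135,-0.0785,0,0,0,0,0],[-0.135,-0.0785,0,0,0,0,0],[-0.135,-0.0785,0,0,0,0,0],[-0.135,-0.0785,0,0,0,0,0],[-0.135,-0.0785,0,0,0,0,0],[-0.135,-0.0785,0,0,0,0,0],[-0.135,-0.0785,0,0,0,0,0],[0,0,0,0,0,0,0],[0,0,0,0,0,0,0]]

```text
clock: 3.05
tcp_pos: [0.4851, 0.2099, 0.2311]
orientation: [-0.0, 0.145, 0.99, 0.0]
wrist_force: [-0.7, 0.8, -0.5]
finger_gap: 0.0855
grip_force: 0.0
```

```bash
python3 - <<'E'
from h import *
st,c=snap('wrist','w1.png'); print(st['clock'],st['tcp_pos'],quat(st['orientation']).as_matrix().round(4).tolist())
for x in spotter.cut_out('key14','wrist'):
    m=x['region'].astype(np.uint8); 
    ys,xs=np.nonzero(m); P=np.array([at_z(c,p,.132,st)[:2] for p in zip(xs,ys)],np.float32)
    r=cv2.minAreaRect(P); print(round(x['conf'],2),np.round(x['uv']),np.round(r[0],4),np.round(r[1],4),round(r[2],1))
for x in spotter.landmark_of('key14','wrist'): print(x['conf'],at_z(c,x['uv'],.106,st)[:2])
E
```

```text
3.05 [0.48505817 0.20987685 0.23108329] [[-0.9582, 0.286, -0.0006], [0.286, 0.9582, 0.0003], [0.0007, 0.0001, -1.0]]
0.92 [263. 186.] [0.4841 0.2091] [0.0186 0.0999] 76.9
0.72 [352. 176.] [0.4978 0.285 ] [0.0268 0.0851] 78.6
0.69 [171. 191.] [0.4679 0.1332] [0.0291 0.1134] 80.7
0.59 [430. 167.] [0.5107 0.3638] [0.033  0.0701] 82.4
0.44 [396. 263.] [0.6079 0.2988] [0.0771 0.0812] 10.8
0.92 [0.48445124 0.21009497]
0.74 [0.50030829 0.29055855]
0.66 [0.47005805 0.12181256]
0.57 [0.5130488  0.37110216]
0.2 [0.648721   0.07133486]
```

Request:
jog_arm:
  increments:
    - [[-0.0357,-0.1427,0,0,0,0,0],[-0.0357,-0.1427,0,0,0,0,0],[-0.0357,-0.1427,0,0,0,0,0],[-0.0357,-0.1427,0,0,0,0,0],[-0.0357,-0.1427,0,0,0,0,0],[-0.0357,-0.1427,0,0,0,0,0],[-0.0357,-0.1427,0,0,0,0,0],[-0.0357,-0.1427,0,0,0,0,0],[-0.0357,-0.1427,0,0,0,0,0],[-0.0357,-0.1427,0,0,0,0,0],[-0.0357,-0.1427,0,0,0,0,0],[-0.0357,-0.1427,0,0,0,0,0],[0,0,0.1,0,0,0,0],[0,0,0.1,0,0,0,0],[0,0,0,0,0,0,0]]

```text
clock: 4.7
tcp_pos: [0.4641, -0.2281, 0.1783]
orientation: [-0.003, 0.143, 0.99, 0.001]
wrist_force: [-0.6, 0.8, -1.4]
finger_gap: 0.0859
grip_force: 0.0
```

```bash
python3 - <<'E'
from h import *
st,c=snap('wrist','w2.png'); print(st['clock'],st['tcp_pos'],quat(st['orientation']).as_matrix().round(4).tolist())
for t,z in [('socket',.062),('cover_far',.034),('stop_face',.034),('fixture',0)]:
    for x in spotter.landmark_of(t,'wrist'): print(t,x['conf'],np.round(x['uv'],1),at_z(c,x['uv'],z,st)[:2].round(4))
# rectified top view at z=.062 around socket, 0.2 mm/px, up=+x, left=+y
u=spotter.landmark_of('socket','wrist')[0]['uv']; p=at_z(c,u,.062,st)
print(p)
n=300; s=.0002; g=np.zeros((n,n,2),np.float32)
for i in range(n):
    for j in range(n): g[i,j]=project(c,[p[0]+(n/2-i)*s,p[1]+(n/2-j)*s,.062],st)
r=cv2.remap(c['pixels'],g[...,0],g[...,1],cv2.INTER_CUBIC)
im=cv2.cvtColor(c['pixels'],cv2.COLOR_RGB2BGR)
a=cv2.resize(r[...,::-1],(500,500)); b=cv2.resize(im[100:320,200:330],(295,500)); cv2.imwrite('pics/w2r.png',np.hstack([a,b]))
E
```

```text
4.7 [ 0.46410259 -0.22807357  0.17830583] [[-0.9592, 0.2827, -0.0049], [0.2827, 0.9592, 0.0037], [0.0058, 0.0022, -1.0]]
socket 0.56 [269.8 190. ] [ 0.4692 -0.2229]
socket 0.52 [336.7 297.2] [ 0.6075 -0.1863]
cover_far 0.76 [86.5 94.6] [ 0.3182 -0.3833]
cover_far 0.71 [333.1 296.6] [ 0.6278 -0.1881]
stop_face 0.78 [336.2 299.9] [ 0.6343 -0.1853]
[ 0.46918802 -0.22289303  0.062     ]
```

View pics/w2r.png

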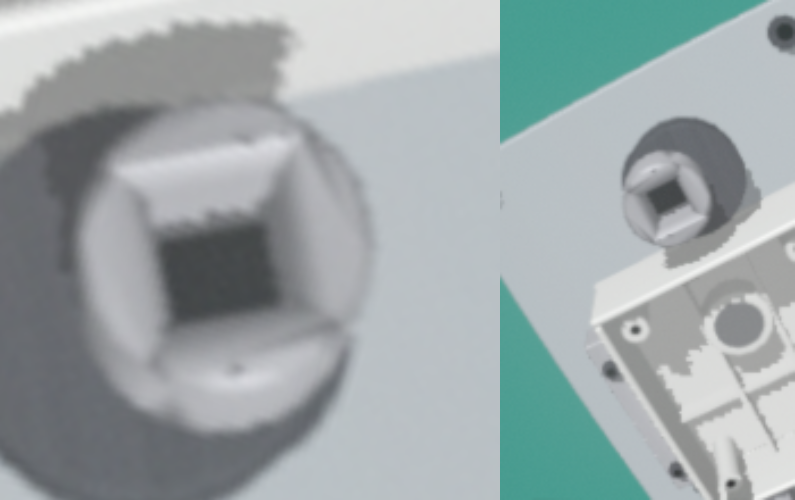

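The rectified crop shows the socket mouth centred at about (228,249), with its edges about 11° from world x. That puts the socket at roughly (0.469, -0.220) with a yaw of about 11°. I'm going back to key14 to pick it.

Request:
jog_arm:
  increments:
    - [[0.0348,0.1417,0,0,0,0,0],[0.0348,0.1417,0,0,0,0,0],[0.0348,0.1417,0,0,0,0,0],[0.0348,0.1417,0,0,0,0,0],[0.0348,0.1417,0,0,0,0,0],[0.0348,0.1417,0,0,0,0,0],[0.0348,0.1417,0,0,0,0,0],[0.0348,0.1417,0,0,0,0,0],[0.0348,0.1417,0,0,0,0,0],[0.0348,0.1417,0,0,0,0,0],[0.0348,0.1417,0,0,0,0,0],[0.0348,0.1417,0,0,0,0,0],[0,0,0,0,0,-0.0195,0],[0,0,0,0,0,0,0],[0,0,0,0,0,0,0]]

```text
clock: 6.5
tcp_pos: [0.4866, 0.2071, 0.1819]
orientation: [0.0, 0.114, 0.994, 0.0]
wrist_force: [-0.5, -0.5, 0.4]
finger_gap: 0.0856
grip_force: 0.0
```

```bash
python3 - <<'E'
from h import *
st,c=snap('wrist','w3.png'); print(st['clock'],st['tcp_pos'],quat(st['orientation']).as_matrix().round(4).tolist())
x=spotter.cut_out('key14','wrist')[0]
ys,xs=np.nonzero(x['region']); P=np.array([at_z(c,p,.132,st)[:2] for p in zip(xs,ys)],np.float32)
r=cv2.minAreaRect(P); print(round(x['conf'],2),np.round(x['uv']),np.round(r[0],4),np.round(r[1],4),round(r[2],1))
k=np.r_[r[0],.109]; print('tool delta/.25',quat(st['orientation']).inv().apply(k-st['tcp_pos'])/.25)
E
```

```text
6.5 [0.48663283 0.20708058 0.18191318] [[-0.9742, 0.2255, 0.001], [0.2255, 0.9742, 0.0002], [-0.0009, 0.0004, -1.0]]
0.87 [460. 187.] [0.5108 0.3622] [0.0378 0.0725] 82.8
tool delta/.25 [0.04615252 0.62629941 0.29183957]
```

Request:
jog_arm:
  increments:
    - [[0.0116,0.0055,0,0,0,0,0],[0,0,0.1,0,0,0,0],[0,0,0.1,0,0,0,0],[0,0,0.06,0,0,0,0],[0,0,0.03,0,0,0,0],[0,0,0,0,0,0,150],[0,0,0,0,0,0,255],[0,0,0,0,0,0,255],[0,0,0,0,0,0,255],[0,0,0,0,0,0,255],[0,0,0,0,0,0,255],[0,0,0,0,0,0,255],[0,0,0,0,0,0,255]]
  force: 80

```text
clock: 7.9
tcp_pos: [0.4845, 0.209, 0.1098]
orientation: [0.001, 0.113, 0.994, 0.0]
wrist_force: [-0.8, -1.7, 5.9]
finger_gap: 0.0164
grip_force: 79.1
```

Request:
jog_arm:
  increments:
    - [[0,0,-0.08,0,0,0,255],[0,0,-0.12,0,0,0,255],[0,0,-0.14,0,0,0,255],[0,0,-0.14,0,0,0,255],[0,0,-0.06,0,0,0,255],[0,0,0,0,0,0,255],[0,0,0,0,0,0,255]]

```text
clock: 8.6
tcp_pos: [0.4836, 0.2089, 0.2429]
orientation: [-0.0, 0.113, 0.994, -0.0]
wrist_force: [-0.4, -0.4, -3.4]
finger_gap: 0.0161
grip_force: 78.5
```

```bash
python3 - <<'E'
from h import *
st,c=snap('wrist','w4.png'); s2,d=snap('scene','s4.png'); print(st['clock'],st['tcp_pos'],quat(st['orientation']).as_matrix().round(4).tolist(),st['wrist_force'])
u=project(d,st['tcp_pos']).astype(int); print(u)
im=cv2.cvtColor(d['pixels'],cv2.COLOR_RGB2BGR)
a=cv2.resize(im[u[1]-60:u[1]+90,u[0]-70:u[0]+70],(467,500)); b=cv2.cvtColor(c['pixels'],cv2.COLOR_RGB2BGR)[100:350,180:345]
cv2.imwrite('pics/v4.png',np.hstack([a,cv2.resize(b,(330,500))]))
for t in ['key14','key14_tip']:
  for x in spotter.landmark_of(t,'wrist')[:3]: print(t,x['conf'],x['uv'])
print(project(c,st['tcp_pos']+quat(st['orientation']).apply([0,0,.090]),st))
E
```

```text
8.6 [0.48363717 0.20893568 0.24292255] [[-0.9745, 0.2245, -0.0008], [0.2245, 0.9745, -0.0001], [0.0008, -0.0003, -1.0]] [-0.44631126 -0.4326814  -3.35065726]
[289 178]
key14 0.93 [418.7, 172.3]
key14 0.92 [265.6, 241.5]
key14 0.85 [177.8, 186.5]
[262.95747707 194.16745767]
```

View pics/v4.png

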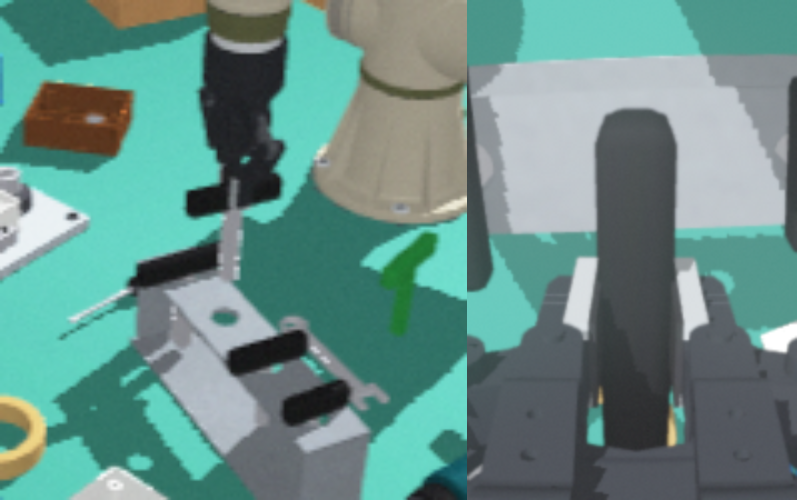

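The key hangs upright and centred in the gripper, and the stand and the other keys are undisturbed. I'm carrying it over to the socket.

Request:
jog_arm:
  increments:
    - [[-0.0274,-0.1405,0,0,0,0,255],[-0.0274,-0.1405,0,0,0,0,255],[-0.0274,-0.1405,0,0,0,0,255],[-0.0274,-0.1405,0,0,0,0,255],[-0.0274,-0.1405,0,0,0,0,255],[-0.0274,-0.1405,0,0,0,0,255],[-0.0274,-0.1405,0,0,0,0,255],[-0.0274,-0.1405,0,0,0,0,255],[-0.0274,-0.1405,0,0,0,0,255],[-0.0274,-0.1405,0,0,0,0,255],[-0.0274,-0.1405,0,0,0,0,255],[-0.0274,-0.1405,0,0,0,0,255],[0,0,0,0,0,-0.0444,255],[0,0,0,0,0,-0.0444,255],[0,0,0,0,0,-0.0445,255],[0,0,0.1,0,0,0,255],[0,0,0.1,0,0,0,255],[0,0,0.06,0,0,0,255],[0,0,0,0,0,0,255],[0,0,0,0,0,0,255]]

```text
clock: 10.8
tcp_pos: [0.469, -0.22, 0.1784]
orientation: [-0.001, -0.096, 0.995, 0.001]
wrist_force: [0.2, -0.7, -1.0]
finger_gap: 0.0165
grip_force: 78.9
```

```bash
python3 - <<'E'
from h import *
st,c=snap('scene','s5.png'); M=quat(st['orientation']).as_matrix(); print(st['clock'],st['tcp_pos'],M.round(4).tolist(),st['wrist_force'])
tip=st['tcp_pos']+M@[0,0,.09]
print('pred tip px',project(c,tip),'socket px (wrist est)',project(c,[.4692,-.2202,.062]), 'tip at sock', project(c,[tip[0],tip[1],.062]))
for t in ['key14_tip','socket']:
  for x in spotter.landmark_of(t,'scene')[:3]: print(t,x['conf'],x['uv'])
im=cv2.cvtColor(c['pixels'],cv2.COLOR_RGB2BGR); u=project(c,tip).astype(int)
a=cv2.resize(im[u[1]-40:u[1]+35,u[0]-50:u[0]+50],(800,600),interpolation=cv2.INTER_CUBIC); cv2.imwrite('pics/s5c.png',a); print(u)
E
```

```text
10.8 [ 0.46904393 -0.21998588  0.17836123] [[-0.9816, -0.1911, -0.0012], [-0.1911, 0.9816, 0.0009], [0.001, 0.0012, -1.0]] [ 0.24105694 -0.65146393 -1.04959322]
pred tip px [220.75846368 164.01452258] socket px (wrist est) [220.82748419 169.57188822] tip at sock [220.9213223  169.58336923]
key14_tip 0.72 [223.7, 161.5]
key14_tip 0.69 [379.2, 240.2]
key14_tip 0.59 [256.3, 205.6]
socket 0.64 [219.5, 168.6]
[220 164]
```

View pics/s5c.png

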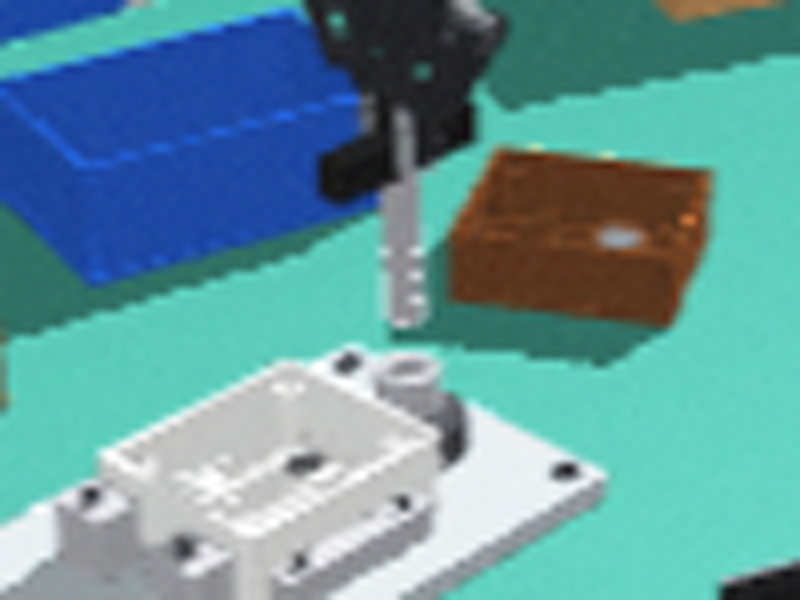

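The blade tip, at crop (405,322), hangs just above the socket mouth at (410,370), in line to within a couple of millimetres. The chamfers should absorb that offset, so I'm lowering slowly and watching the force.

Request:
jog_arm:
  increments:
    - [[0,0,0.05,0,0,0,255],[0,0,0.04,0,0,0,255],[0,0,0.012,0,0,0,255],[0,0,0.012,0,0,0,255],[0,0,0.012,0,0,0,255],[0,0,0.012,0,0,0,255],[0,0,0,0,0,0,255]]

```text
clock: 11.65
tcp_pos: [0.4692, -0.2201, 0.1439]
orientation: [-0.0, -0.096, 0.995, 0.0]
wrist_force: [0.1, -0.2, -2.4]
finger_gap: 0.0163
grip_force: 79.0
```

Request:
jog_arm:
  increments:
    - [[0,0,0.012,0,0,0,255],[0,0,0.012,0,0,0,255],[0,0,0.012,0,0,0,255],[0,0,0.01,0,0,0,255],[0,0,0.005,0,0,0,255],[0,0,0,0,0,0,255],[0,0,0,0,0,0,255]]

```text
clock: 12.35
tcp_pos: [0.4694, -0.2202, 0.1315]
orientation: [0.0, -0.096, 0.995, 0.0]
wrist_force: [0.7, 0.5, -2.2]
finger_gap: 0.0163
grip_force: 79.0
```

Request:
jog_arm:
  increments:
    - [[0,0,0.004,0,0,0,255],[0,0,0.004,0,0,0,255],[0,0,0.002,0,0,0,255],[0,0,0,0,0,0,255]]

```text
clock: 12.75
tcp_pos: [0.4697, -0.2206, 0.1297]
orientation: [0.0, -0.096, 0.995, -0.001]
wrist_force: [-0.9, -0.8, 4.5]
finger_gap: 0.016
grip_force: 79.8
```

Request:
jog_arm:
  increments:
    - [[0,0,0,0,0,0.03,255],[0,0,0,0,0,0.03,255],[0,0,0,0,0,0.03,255],[0,0,0,0,0,0.03,255],[0,0,0,0,0,0.03,255],[0,0,0,0,0,0.03,255],[0,0,0,0,0,0.03,255],[0,0,0,0,0,0.03,255],[0,0,0,0,0,0.03,255],[0,0,0,0,0,0.03,255],[0,0,0,0,0,0,255]]

```text
clock: 13.85
tcp_pos: [0.4694, -0.22, 0.1297]
orientation: [0.0, 0.367, 0.93, 0.0]
wrist_force: [-2.3, 1.1, 5.5]
finger_gap: 0.0163
grip_force: 80.1
```

```bash
python3 - <<'E'
from h import *
s=env.get_state(); M=quat(s['orientation']).as_matrix(); print(s['clock'],np.degrees(np.arctan2(M[1,0],M[0,0])),s['tcp_pos'],s['wrist_force'],s['ft_torque'],s['joint_pos'])
E
```

```text
13.85 136.92453373389694 [ 0.46937085 -0.21995489  0.12967717] [-2.31599162  1.06194932  5.50191221] [0.40588998 0.53693305 0.05487046] [-5.93442552e-01  2.58878746e-01 -2.84269964e-01  1.02745820e+00
  4.45215290e-04  1.58366176e-01]
```

Request:
jog_arm:
  increments:
    - [[0,0,0,0,0,0.025,255],[0,0,0,0,0,0.025,255],[0,0,0,0,0,0.025,255],[0,0,0,0,0,0.015,255],[0,0,0,0,0,0.01,255],[0,0,0,0,0,0,255]]

```text
clock: 14.45
tcp_pos: [0.4695, -0.2199, 0.1297]
orientation: [0.0, 0.507, 0.862, 0.0]
wrist_force: [-1.2, 1.3, 4.8]
finger_gap: 0.0165
grip_force: 80.0
```

```bash
python3 - <<'E'
from h import *
s=env.get_state(); M=quat(s['orientation']).as_matrix(); print(s['clock'],np.degrees(np.arctan2(M[1,0],M[0,0])),s['tcp_pos'],s['wrist_force'],s['ft_torque'],s['joint_pos'],s['tau'])
st,c=snap('wrist','w6.png'); s2,d=snap('scene','s6.png')
im=cv2.cvtColor(d['pixels'],cv2.COLOR_RGB2BGR); a=cv2.resize(im[130:220,165:255],(450,450),interpolation=cv2.INTER_CUBIC)
b=cv2.resize(cv2.cvtColor(c['pixels'],cv2.COLOR_RGB2BGR)[:, 130:430],(350,450)); cv2.imwrite('pics/v6.png',np.hstack([a,b]))
E
```

```text
14.45 119.00764891381897 [ 0.46951655 -0.21989535  0.12967563] [-1.21265474  1.29606475  4.79644264] [0.45031626 0.39548576 0.07815238] [-5.93387035e-01  2.58914197e-01 -2.84226393e-01  1.02730097e+00
  7.86325158e-04  4.71130467e-01] [ -0.54872615 -40.47067165  27.05789566  -1.03199892  -0.18327677
   0.31297325]
```

View pics/v6.png

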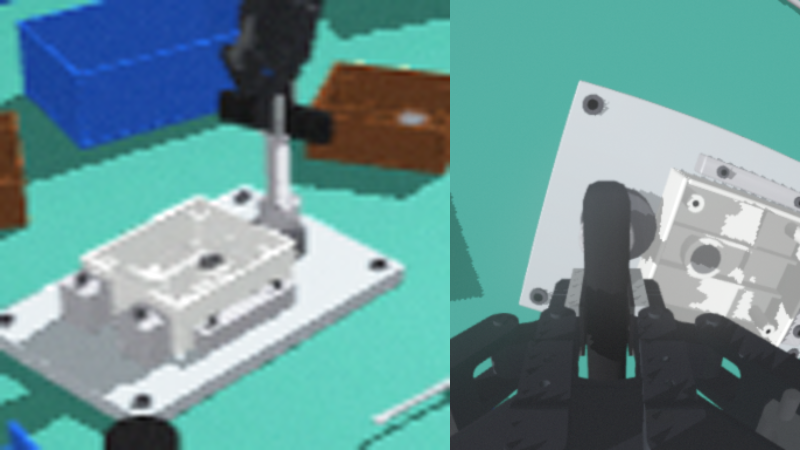

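The blade is fully in the socket and the disc is swinging against the cover. I'll keep turning until the torque shows the end stop.

Request:
jog_arm:
  increments:
    - [[0,0,0,0,0,0.015,255],[0,0,0,0,0,0.015,255],[0,0,0,0,0,0.015,255],[0,0,0,0,0,0,255]]

```text
clock: 14.95
tcp_pos: [0.4696, -0.2199, 0.1297]
orientation: [0.0, 0.567, 0.824, 0.0]
wrist_force: [-1.5, 1.9, 6.0]
finger_gap: 0.0163
grip_force: 80.1
```

```bash
python3 - <<'E'
from h import *
s=env.get_state(); M=quat(s['orientation']).as_matrix(); print(s['clock'],np.degrees(np.arctan2(M[1,0],M[0,0])),s['wrist_force'],s['ft_torque'],s['joint_pos'][5],s['tau'][5])
E
```

```text
14.95 110.92964712811047 [-1.48989087  1.90394949  6.01912538] [0.43423127 0.37176728 0.29227753] 0.6122341846320969 0.5788341164588928
```

Request:
jog_arm:
  increments:
    - [[0,0,0,0,0,0.012,255],[0,0,0,0,0,0.012,255],[0,0,0,0,0,0,255]]

```text
clock: 15.25
tcp_pos: [0.4697, -0.2199, 0.1297]
orientation: [0.0, 0.597, 0.802, 0.0]
wrist_force: [-0.8, 1.1, 4.9]
finger_gap: 0.0161
grip_force: 80.3
```

```bash
python3 - <<'E'
from h import *
s=env.get_state(); M=quat(s['orientation']).as_matrix(); print(s['clock'],np.degrees(np.arctan2(M[1,0],M[0,0])),s['wrist_force'],s['ft_torque'],s['joint_pos'][5],s['tau'][5])
E
```

```text
15.25 106.68782758048737 [-0.76305101  1.13095961  4.94281697] [0.40288992 0.28343265 0.76247899] 0.6863703720222856 0.9711825102567673
```

Request:
jog_arm:
  increments:
    - [[0,0,0,0,0,0.012,255],[0,0,0,0,0,0.012,255],[0,0,0,0,0,0,255],[0,0,0,0,0,0,255]]

```text
clock: 15.65
tcp_pos: [0.4697, -0.2199, 0.1297]
orientation: [0.0, 0.626, 0.78, 0.0]
wrist_force: [-1.0, 1.7, 6.3]
finger_gap: 0.0167
grip_force: 80.9
```

```bash
python3 - <<'E'
from h import *
st,c=snap('wrist','w7.png');s=st; M=quat(s['orientation']).as_matrix(); print(s['clock'],np.degrees(np.arctan2(M[1,0],M[0,0])),s['wrist_force'],s['ft_torque'],s['joint_pos'][5],s['tau'][5])
for t in ['stop_face','cover_far']:
    for x in spotter.landmark_of(t,'wrist')[:3]: print(t,x['conf'],np.round(x['uv']),at_z(c,x['uv'],.034,st)[:2])
for x in spotter.cut_out('key14','wrist')[:4]:
    ys,xs=np.nonzero(x['region']); P=np.array([at_z(c,p,.152,st)[:2] for p in zip(xs,ys)],np.float32)
    r=cv2.minAreaRect(P); print(round(x['conf'],2),np.round(x['uv']),np.round(r[0],4),np.round(r[1],4),round(r[2],1))
E
```

```text
15.65 102.46851921907268 [-0.97939319  1.67669462  6.30657334] [0.33854964 0.32585452 1.10105976] 0.7601309995064607 1.1543470993638039
cover_far 0.8 [438. 194.] [ 0.63242241 -0.18547912]
cover_far 0.73 [105. 300.] [ 0.32306073 -0.38012127]
```

The torque climbs steadily to 1.1 N·m, which is the hard stop, and the cover's far face has moved about 4.6 mm to the stops. I'm easing off the torque inside the play, then releasing and withdrawing upward.

Request:
jog_arm:
  increments:
    - [[0,0,0,0,0,-0.028,255],[0,0,0,0,0,-0.026,255],[0,0,0,0,0,0,255],[0,0,0,0,0,0,150],[0,0,0,0,0,0,60],[0,0,0,0,0,0,0],[0,0,0,0,0,0,0],[0,0,0,0,0,0,0],[0,0,-0.04,0,0,0,0],[0,0,-0.08,0,0,0,0],[0,0,-0.12,0,0,0,0],[0,0,-0.14,0,0,0,0],[0,0,-0.1,0,0,0,0],[0,0,0,0,0,0,0],[0,0,0,0,0,0,0]]

```text
clock: 17.35
tcp_pos: [0.4697, -0.2205, 0.2499]
orientation: [0.001, 0.559, 0.829, 0.0]
wrist_force: [-1.4, 0.3, -0.4]
finger_gap: 0.0857
grip_force: 0.0
```

```bash
python3 - <<'E'
from h import *
st,c=snap('wrist','w8.png'); s2,d=snap('scene','s8.png'); M=quat(st['orientation']).as_matrix(); print(st['clock'],np.degrees(np.arctan2(M[1,0],M[0,0])),st['tcp_pos'])
for t in ['stop_face','cover_far']:
    for x in spotter.landmark_of(t,'wrist')[:3]: print(t,x['conf'],np.round(x['uv']),at_z(c,x['uv'],.034,st)[:2])
for x in spotter.cut_out('key14','wrist')[:3]:
    ys,xs=np.nonzero(x['region']); P=np.array([at_z(c,p,.152,st)[:2] for p in zip(xs,ys)],np.float32)
    r=cv2.minAreaRect(P); print(round(x['conf'],2),np.round(x['uv']),np.round(r[0],4),np.round(r[1],4),round(r[2],1))
im=cv2.cvtColor(d['pixels'],cv2.COLOR_RGB2BGR); a=cv2.resize(im[130:220,165:255],(450,450),interpolation=cv2.INTER_CUBIC)
b=cv2.resize(cv2.cvtColor(c['pixels'],cv2.COLOR_RGB2BGR)[30:330, 230:480],(350,420)); b=cv2.copyMakeBorder(b,0,30,0,0,0); cv2.imwrite('pics/v8.png',np.hstack([a,b]))
E
```

```text
17.35 111.99600506117206 [ 0.46973724 -0.22047178  0.24993548]
stop_face 0.96 [388. 185.] [ 0.63260324 -0.18248199]
stop_face 0.52 [339. 175.] [ 0.56348899 -0.19724707]
cover_far 0.84 [122. 230.] [ 0.31610668 -0.38233449]
cover_far 0.82 [386. 187.] [ 0.63219614 -0.18668459]
0.59 [265. 184.] [ 0.4688 -0.2184] [0.0177 0.0994] 25.3
0.18 [294. 148.] [ 0.5196 -0.1831] [0.1862 0.1225] 11.7
```

View pics/v8.png

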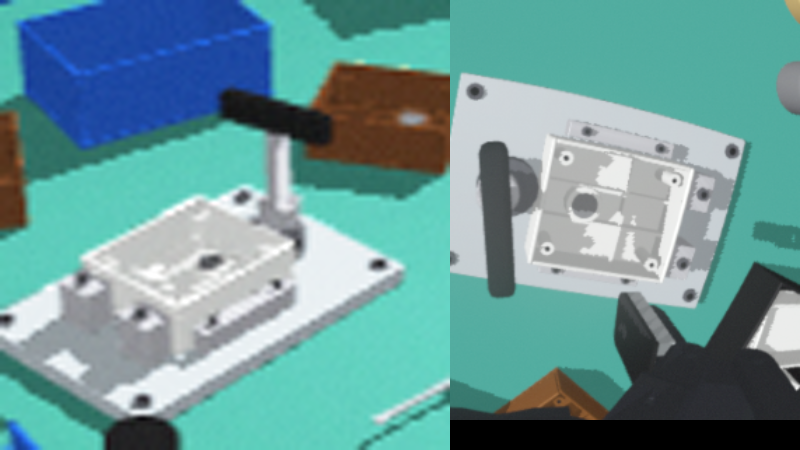

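The key stands in the socket on its own and the cover sits against the stops: cover_far is at x = 0.632 and stop_face at 0.633. The handle's yaw of -64.7° matches the locked angle plus play.

```bash
python3 -c "
from h import *
print(ticket.hand_in())"
```

```text
the job is handed in; nothing more can be done
None
```

I put key14 fully home in the clamp socket, turned the clamp clockwise to its end stop so the cover sits against the stops, left the key standing there and handed the job in at about 17.5 s; the hand-in returned no verdict.

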